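Hang the riveter on the stand's snap hook

ROBOT

A 6-joint arm with a two-finger parallel gripper is mounted at the origin on the work surface. World frame = base frame: x ahead of the robot, y to its left, z up, the work surface at z = 0. Lengths are in m, angles in degrees, forces in N, time in s.
With the tool pointing down it reaches from about 0.375 to 0.9 m from the base axis. Payload 3.1 kg.
Tool frame: the origin (TCP) lies on the centre line of the jaws, within the pads' length; the fingertips stand 8 mm ahead of it and the grasp point (between the pads) lies 11 mm behind it (bot.tip_extent is the distance from the TCP to the fingertips, in m); z points along the fingers, y is the line along which they close (so a half turn about z gives the same grasp; the last joint's range is limited). The gripper opens to 87 mm and grips with 3 to 60 N. Pads are 19 mm wide; open, the fingers measure 117 mm over their backs; the gripper's body (75 mm by 190 mm) begins 51 mm behind the grasp point.
Start: joints at [54.23, 30.224, 82.088, -0, 67.689, -10.227], TCP at [0.269, 0.564, 0.194] pointing down, gripper open.
Joint ranges: [-176.69, 176.69], [-43.24, 126.21], [12.49, 139.97], [-82, 262], [0, 151.66], [-163.58, 163.58]. Speed limits (degrees/s): [159.86, 159.86, 180, 180, 180, 180].

INTERFACE

Orientations are given as a 3x3 rotation matrix whose columns are the frame's x, y, z axes.
In Python, from rig import bot, vision, workorder gives the robot as it stands.
- The arm moves only by the shell command python3 -m handwheel 'ROWS'. ROWS is JSON, a list of rows, each an object with "delta_rot": the turn, a rotation vector about the tool's x, y, z in rad, a list of three; "xyz": the shift along the tool's x, y, z in mm, a list of three; "hand": the closure, from -1 (fully open) to 1 (shut). A call has exactly 5 rows; each row is the pose to reach, as a shift and turn from the pose commanded when the call began, along the tool's axes at that moment; what a row does not reach only later rows make up. A row lasts 1/8 s, in which the tool goes at most 62.5 mm and 10.7 degrees, less where a joint would pass 70% of its speed; a pose out of reach is approached as far as the arm can. A call with a gripper value outside its range is refused whole. The fingers move at their own pace and stop on an object; the grip force is fixed at half the most. Time passes only in rows, so rows that repeat a pose let the fingers close, or fill a call up. It gives the time, the measured TCP pose, the force, the opening and the grip force at its end, in the units of the state.
- bot.read_state(): the state, without advancing time (a new reading comes with each control period).
- vision.capture(name): name is "side" or "top"; returns the picture (400x640x3 uint8, red, green, blue); there is no depth.
- vision.camera_model(name): a dict with "camera_matrix" (3x3 intrinsics, pixels), "camera_from_world" (4x4, takes a point from world to camera coordinates). Camera axes: x right, y up, looking along -z (the intrinsics and any distortion apply to the point x, -y, -z); pixel columns grow to the right and rows downward; lengths in m; the calibration is good to about 2 mm. A picture is of the moment at which its call begins. camera_model takes no time and is no camera call.
- workorder.hand_in(): hands the job in; it is judged then, once.
The state is a dict: "time_s": time; "joint_positions": joint angles; "qvel": joint speeds; "tau": joint torques, N m; "position": TCP position; "tcp_rot": TCP orientation; "force": force on the tool from outside, world axes, zero at the start; "moment": the same for the moment, N m; "opening": opening from 0.0 (shut) to 1.0 (fully open); "grasp_force": force on a finger pad.
Only numpy, scipy, OpenCV 4.12 (cv2) and the standard library are available. Lean on these libraries where they do the work, as an engineer would, in place of code of your own. Each camera call takes 0.05 s, during which the arm holds its last target. There are 200 camera calls.

TASK

Take the blue riveter by its steel bail and clip it onto the snap hook of the tool stand: press the bail's crossbar against the red sprung gate from above until it slips in under the nose and the gate snaps shut over it. Then, still holding it, draw the crossbar gently up against the inside of the shut gate for a moment to feel that it holds, and let go so that the riveter hangs still, upright and clear of the bench. Keep the forces on the hook light (10 N is plenty, never more than 25 N) and leave the other things on the bench where they are.

Things in the scene. Friction and masses are not known exactly. Their poses are not given: they have to be found in the camera images.
- riveter: Blue hand riveter, 0.3 to 0.53 kg, standing on its round base (54 mm across). Origin: centre of the underside, z up. Level head along its x (x -44 to 44, 30 thick, top at z = 119 mm). Over it a rigid steel bail in the y-z plane: two flat upright side bars, 54 mm over the outside, 42 inside, each 16 mm wide in x: grip them across y from above. Half a turn about z makes no difference.
- bail (a point): Centre of the bail's crossbar: a round steel bar 8 mm thick along the riveter's y, joining the tops of the side bars, at z = 184 mm in the riveter's frame and 65 mm above the head's top. It goes into the hook. Grip the side bars 10 to 25 mm below it.
- hookstand: Tool stand fixed to the bench, with a snap hook of 8 mm steel bar in its x-z plane, nose facing -x. Origin: bench level, straight below the gate's hinge; z up. Base plate x 20 to 150, y -60 to 60 mm, 12 high; post at x = 80 mm, 18 thick, 217 high; a level bar at z = 201 mm joins post and hook. The bail comes from -x: nose and spine pass through its opening, the riveter's head below the spine.
- crook (a point): Where the crossbar's centre lies when it rests in the crook under the nose: x = -47, z = 209 mm in the stand's frame. The hook's level spine, top at z = 205 mm, runs from the front arm (inner face x = -54 mm) to the riser below the hinge (inner face x = -4 mm); the space inside is 50 mm long and 24 mm high, and the crossbar may finally rest anywhere along it.
- nose (a point): Rounded end of the hook's nose: x = -39, z = 233.5 mm in the stand's frame. The nose is 8 mm thick (z 229.5 to 237.5 mm) and overhangs the crook, from the front arm (outer face x = -62 mm) to here. The crossbar must pass over it from the -x side before it can be pressed down on the gate.
- gate_hinge (a point): Hinge of the red gate: x = 0, z = 231 mm in the stand's frame. The shut gate runs level from here to the nose's end, 7 mm thick, 38 mm long. Pressed down at x = -28 mm the crossbar clears the nose; with its centre at z = 222 mm it fits below the nose; drawn on to x = -47 mm, the gate's free end slips past it and snaps up.
- gate (a joint): Angle of the gate in rad: 0 = shut (level), growing as it swings inward (down), at most 0.75; it does not open upward. Its spring gives 0.11 N m when shut and 0.25 N m more per rad: about 4 N to start and 9 N at 0.5 rad when pressed 28 mm from the hinge.
- oil_bottle: Bystander: yellow oil bottle with a red cap, standing, 56 mm across, 150 mm high; origin under its centre. It and the riveter swap places from start to start.
- screwdriver: Bystander: screwdriver lying on the bench; origin at its middle.
- wrench: Bystander: steel wrench lying on the bench; origin at its middle.
- rivet_tin: Bystander: bare metal tin of rivets, 64 mm across, 55 mm high; origin under its centre.
- profile: Bystander: offcut of aluminium profile, 120 x 30 x 30 mm, lying; origin under its centre.
- spool: Bystander: small copper-coloured spool, 44 mm across, 40 mm high; origin under its centre.
Not all that is in view belongs to the job. What is meant by the riveter is not purple, and is the smaller of those in its own colour. Leave any purple look-alike of the hookstand alone.

How it is judged:
By the outcome, as a careful person would: the job done as asked, in the order asked, and still so for the second after the job is handed in, with the robot touching nothing.
It also fails if it takes over 72 s, if anything falls off the work surface, if the arm or the gripper's body presses on something with over 40 N, if the wrist force passes 120 N, or if a joint passes its speed limit or range.

## Working session

There is one attempt and no reset: what is moved stays moved. The work goes in short steps, Python scripts to look and compute and a shell command to move; the robot and the scene stay as the last step left them, time stands still between calls to the robot, and variables do not carry over. Pictures are saved under pics/ and viewed, at most 10 in all, crops included, and the job is handed in when it is done.

```bash
ls; mkdir -p pics; python3 - <<'E'
from rig import bot, vision
import cv2
for n in ("side","top"):
    im=vision.capture(n); cv2.imwrite(f"pics/{n}0.png",im[:,:,::-1])
    m=vision.camera_model(n); print(n,m)
s=bot.read_state(); print(s)
E
```

```text
pics
side {'camera_matrix': array([[421.43894003,   0.        , 321.09754151],
       [  0.        , 421.43894003, 204.08281592],
       [  0.        ,   0.        ,   1.        ]]), 'camera_from_world': array([[ 0.95926289, -0.28188811,  0.01880962, -0.41178857],
       [ 0.21152847,  0.76077218,  0.61358079, -0.18011084],
       [-0.18727097, -0.58460651,  0.78940788, -1.00909067],
       [ 0.        ,  0.        ,  0.        ,  1.        ]])}
top {'camera_matrix': array([[423.71520214,   0.        , 326.65300642],
       [  0.        , 423.71520214, 203.71849675],
       [  0.        ,   0.        ,   1.        ]]), 'camera_from_world': array([[-0.02243837, -0.99973856,  0.00439715, -0.00392051],
       [ 0.99839038, -0.02217852,  0.0521993 , -0.42605037],
       [-0.05208813,  0.00556134,  0.99862701, -1.42265297],
       [ 0.        ,  0.        ,  0.        ,  1.        ]])}
{'time_s': 0.1, 'joint_positions': array([ 5.42290380e+01,  3.02725199e+01,  8.21499249e+01, -1.17530343e-03,
        6.76893978e+01, -1.02268760e+01]), 'qvel': array([-0.08329445, -0.09549702, -0.19241609,  0.02390109, -0.0300135 ,
        0.03241559]), 'tau': array([-6.18606555e-04, -4.40984416e+01, -1.77150357e+01,  6.35360274e-02,
        5.34207956e-02, -5.12910367e-05]), 'position': array([0.26904988, 0.56332559, 0.19347666]), 'tcp_rot': array([[-9.02256944e-01,  4.31197333e-01, -1.12564967e-03],
       [ 4.31198678e-01,  9.02255594e-01, -1.59488518e-03],
       [ 3.27913475e-04, -1.92437488e-03, -9.99998095e-01]]), 'force': array([ 0.10780014, -0.03873985, -0.00480915]), 'moment': array([0.00428792, 0.02054569, 0.0149413 ]), 'grasp_force': 0.0, 'opening': 0.999461613158935}
```

View pics/side0.png

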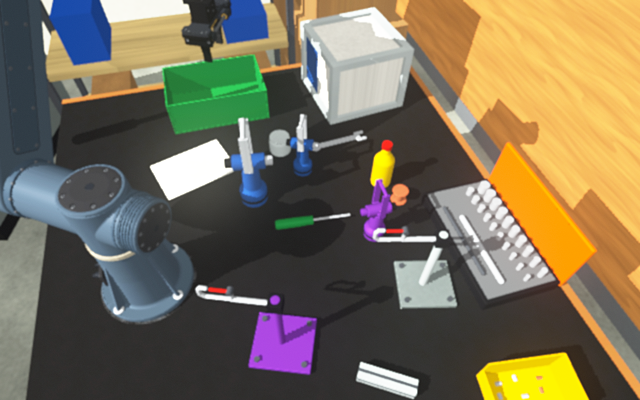

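View pics/top0.png

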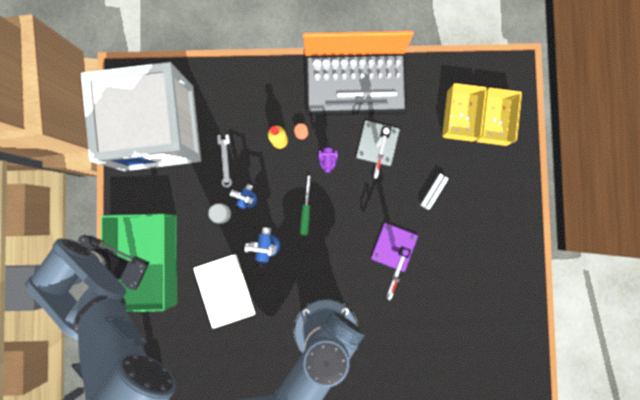

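Side view: there are blue riveters at (253,170) and (303,148), and a purple one at (376,215). The grey stand has its hook at (380-440,238) and the purple stand is at (285,335). In the top view the blue ones are at (264,245) and (243,197), and the grey hook runs from (386,131) to (377,177). The blue one at (243,197) looks smaller, so I'll enlarge both to confirm.

```bash
cat > h.py <<'E'
import numpy as np, cv2
from rig import bot, vision
M={n:vision.camera_model(n) for n in("side","top")}
def ray(n,uv):
    K=M[n]["camera_matrix"];T=M[n]["camera_from_world"]
    d=np.linalg.inv(K)@[uv[0],uv[1],1]; d=d*[1,-1,-1]
    R=T[:3,:3]; return -R.T@T[:3,3], R.T@d/np.linalg.norm(d)
def plane(n,uv,z):
    o,d=ray(n,uv); return o+d*(z-o[2])/d[2]
def tri(a,b):
    o1,d1=ray("side",a);o2,d2=ray("top",b)
    s=np.linalg.lstsq(np.c_[d1,-d2],o2-o1,rcond=None)[0]
    p,q=o1+s[0]*d1,o2+s[1]*d2; return (p+q)/2,np.linalg.norm(p-q)
def proj(n,P):
    K=M[n]["camera_matrix"];T=M[n]["camera_from_world"]
    c=T[:3,:3]@P+T[:3,3]; p=K@(c*[1,-1,-1]); return p[:2]/p[2]
E
python3 - <<'E'
from h import *
s=cv2.imread("pics/side0.png");t=cv2.imread("pics/top0.png")
a=cv2.resize(s[105:215,220:345],None,fx=4,fy=4,interpolation=3)
b=cv2.resize(t[180:270,225:295],None,fx=4,fy=4,interpolation=3)
c=np.zeros((440,780,3),np.uint8);c[:a.shape[0],:a.shape[1]]=a;c[:b.shape[0],500:500+b.shape[1]]=b
cv2.imwrite("pics/crop1.png",c)
a=cv2.resize(s[215:310,365:465],None,fx=4,fy=4,interpolation=3)
b=cv2.resize(t[110:190,350:405],None,fx=5,fy=5,interpolation=3)
c=np.zeros((400,700,3),np.uint8);c[:a.shape[0],:a.shape[1]]=a;c[:b.shape[0],410:410+b.shape[1]]=b
cv2.imwrite("pics/crop2.png",c)
for n,im in(("side",s),("top",t)):
    h=cv2.cvtColor(im,cv2.COLOR_BGR2HSV);m=cv2.inRange(h,(95,120,40),(125,255,255))
    k,_,st,ce=cv2.connectedComponentsWithStats(m)
    for i in range(1,k):
        if st[i,4]>60: print(n,st[i],ce[i])
E
```

```text
side [  49    0   62   65 3089] [82.07251538 29.37520233]
side [ 222    0   46   43 1566] [245.24457216  21.0715198 ]
side [307  40  10  49 343] [311.58892128  64.0787172 ]
side [290 137   7  12  71] [293.15492958 142.3943662 ]
side [293 139  21  38 473] [303.38900634 159.78646934]
side [ 231  152   36   50 1009] [251.06243806 177.76214073]
side [243 198  24  10  77] [255.45454545 203.87012987]
top [116 158  36   7 130] [133.36923077 161.05384615]
top [236 188  22  21 207] [246.75362319 199.19806763]
top [258 233  22  24 252] [268.27380952 241.25793651]
top [255 253  15  10 118] [261.6779661  257.49152542]
```

View pics/crop1.png

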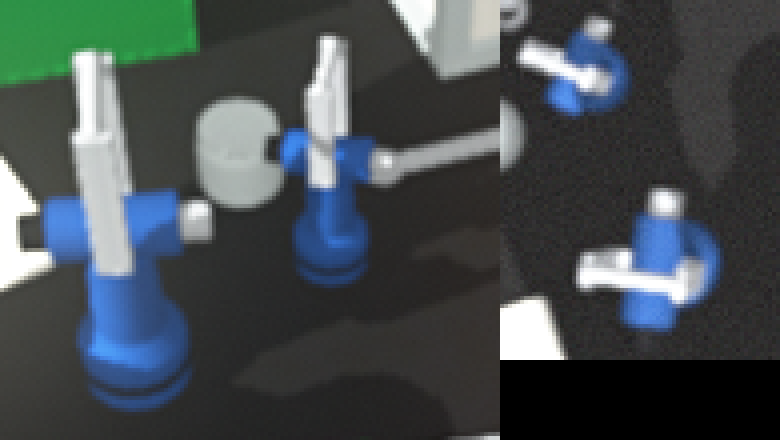

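View pics/crop2.png

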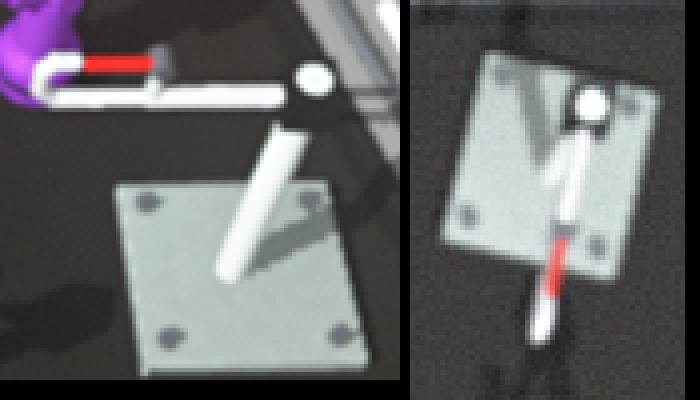

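Candidates are blue A at side (303,148), top (243,197); blue B at side (253,170), top (264,245); and purple at side (376,215). A is the riveter: it is blue and clearly smaller than B. The stand is the grey one, with its red gate at side (385-404,231) and top (378-382,158-170).

```bash
python3 - <<'E'
from h import *
s=cv2.imread("pics/side0.png");t=cv2.imread("pics/top0.png")
# stand: post top, z .217
a=(443.7,234.5);b=(386.4,130.6)
print("post",tri(a,b),plane("side",a,.217),plane("top",b,.217))
for n,im,(x0,y0,x1,y1) in(("side",s,(365,215,465,250)),("top",t,(350,150,405,190))):
    h=cv2.cvtColor(im,cv2.COLOR_BGR2HSV)
    m=cv2.inRange(h,(0,120,90),(8,255,255))|cv2.inRange(h,(172,120,90),(180,255,255))
    p=np.argwhere(m[y0:y1,x0:x1])[:,::-1]+[x0,y0]
    c=p.mean(0);u=np.linalg.svd(p-c)[2][0];q=(p-c)@u
    e=[c+u*(q.min()-.3),c+u*(q.max()+.3)]
    print(n,len(p),c,e,[plane(n,x,.2345) for x in e],plane(n,c,.2345))
# base plate corners (z .012), crop2 pixel -> top
C=[(487,52),(659,92),(615,280),(441,240)]
P=np.array([plane("top",((x-410)/5+350,110+y/5),.012) for x,y in C]);print("plate",P.mean(0),P)
# riveter bail ends, z .184
for nm,sa in(("near",(300,127.5)),("far",(303.7,115))): print(nm,plane("side",sa,.188))
for nm,ta in(("L",(231,192.3)),("R",(248.5,199.0))): print(nm,plane("top",ta,.188))
# base circle, crop1
print("base side",plane("side",(220+332/4,105+250/4),.02),"base top",plane("top",(225+(597-500)/4,180+75/4),.03))
E
```

```text
post (array([ 0.62498097, -0.19166771,  0.21656622]), np.float64(0.0010738893279174009)) [ 0.62419861 -0.1917589   0.217     ] [ 0.62538561 -0.19184094  0.217     ]
side 86 [394.3255814  230.80232558] [array([403.31806174, 230.35885066]), array([385.66164212, 231.22959811])] [array([ 0.54239304, -0.17085831,  0.2345    ]), array([ 0.50819091, -0.16341698,  0.2345    ])] [ 0.52495247 -0.16706378  0.2345    ]
top 21 [378.95238095 164.23809524] [array([379.25461243, 158.65917957]), array([378.7301651 , 168.33999577])] [array([ 0.54047183, -0.16621158,  0.2345    ]), array([ 0.51253768, -0.16389676,  0.2345    ])] [ 0.52436555 -0.1648769   0.2345    ]
plate [ 0.62861678 -0.19342948  0.012     ] [[ 0.70799637 -0.15224347  0.012     ]
 [ 0.67784745 -0.26902875  0.012     ]
 [ 0.54933482 -0.23502887  0.012     ]
 [ 0.57928848 -0.11741682  0.012     ]]
near [0.43438824 0.22008701 0.188     ]
far [0.45585011 0.26413426 0.188     ]
L [0.45685214 0.27053739 0.188     ]
R [0.43578494 0.218923   0.188     ]
base side [0.44380864 0.23576439 0.02      ] base top [0.44721842 0.24466052 0.03      ]
```

```bash
python3 -m handwheel '[{"xyz":[-20,-15,-50],"delta_rot":[0,0,0],"hand":-1},{"xyz":[-70,-50,-70],"delta_rot":[0,0,0],"hand":-1},{"xyz":[-120,-85,-70],"delta_rot":[0,0,0],"hand":-1},{"xyz":[-170,-120,-70],"delta_rot":[0,0,0],"hand":-1},{"xyz":[-210,-150,-70],"delta_rot":[0,0,0],"hand":-1}]'; python3 - <<'E'
from h import *
s=bot.read_state();R=s["tcp_rot"];p=s["position"]
print(s["time_s"],p,R.T@(np.array([.446,.243,.25])-p),np.degrees(np.arctan2(R[1,1],R[0,1])))
E
```

```text
time_s: 0.72
position: [0.3949, 0.3359, 0.2642]
tcp_rot: [[-0.902, 0.432, -0.0], [0.432, 0.902, -0.0], [-0.0, -0.0, -1.0]]
force: [1.1, 0.5, -0.3]
opening: 1.001
grasp_force: 0.0
0.725 [0.39489454 0.33592497 0.26419271] [-0.086217   -0.06174604  0.0142234 ] 64.42045949469612
```

```bash
python3 -m handwheel '[{"xyz":[-45,-32,0],"delta_rot":[0,0,-0.01],"hand":-1},{"xyz":[-86,-62,5],"delta_rot":[0,0,-0.02],"hand":-1},{"xyz":[-86,-62,14],"delta_rot":[0,0,-0.02],"hand":-1},{"xyz":[-86,-62,14],"delta_rot":[0,0,-0.02],"hand":-1},{"xyz":[-86,-62,14],"delta_rot":[0,0,-0.02],"hand":-1}]'; python3 - <<'E'
from h import *
a=vision.capture("side")[:,:,::-1];b=vision.capture("top")[:,:,::-1]
cv2.imwrite("pics/s1.png",a);cv2.imwrite("pics/t1.png",b)
a=cv2.resize(a[60:200,250:370],None,fx=4,fy=4,interpolation=3)
b=cv2.resize(b[160:240,210:280],None,fx=4,fy=4,interpolation=3)
c=np.zeros((560,780,3),np.uint8);c[:a.shape[0],:a.shape[1]]=a;c[:b.shape[0],490:490+b.shape[1]]=b
cv2.imwrite("pics/crop3.png",c)
E
```

```text
time_s: 1.35
position: [0.4443, 0.2461, 0.2502]
tcp_rot: [[-0.911, 0.412, -0.001], [0.412, 0.911, 0.0], [0.001, -0.0, -1.0]]
force: [0.2, 0.1, -0.5]
opening: 0.998
grasp_force: 0.0
```

View pics/crop3.png

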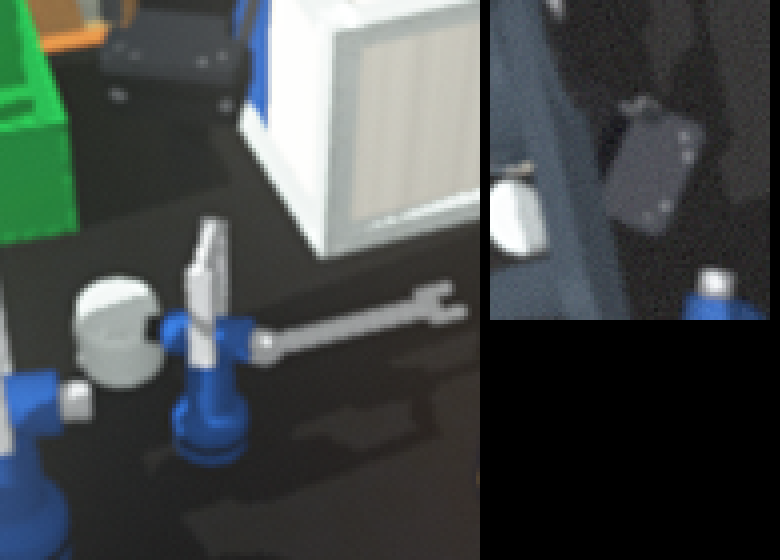

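The gripper is straight above small riveter A (side crop bail at (301,118)) and the bystanders haven't moved. I'll descend.

```bash
python3 -m handwheel '[{"xyz":[-3,-2,40],"delta_rot":[0,0,0],"hand":-1},{"xyz":[-3,-2,70],"delta_rot":[0,0,0],"hand":-1},{"xyz":[-3,-2,93],"delta_rot":[0,0,0],"hand":-1},{"xyz":[-3,-2,93],"delta_rot":[0,0,0],"hand":-1},{"xyz":[-3,-2,93],"delta_rot":[0,0,0],"hand":-1}]'; python3 - <<'E'
from h import *
a=vision.capture("side")[:,:,::-1];b=vision.capture("top")[:,:,::-1]
a=cv2.resize(a[60:200,250:370],None,fx=4,fy=4,interpolation=3)
b=cv2.resize(b[160:240,210:280],None,fx=4,fy=4,interpolation=3)
c=np.zeros((560,780,3),np.uint8);c[:a.shape[0],:a.shape[1]]=a;c[:b.shape[0],490:490+b.shape[1]]=b
cv2.imwrite("pics/crop4.png",c)
E
```

```text
time_s: 2.08
position: [0.4476, 0.2427, 0.1583]
tcp_rot: [[-0.911, 0.412, 0.002], [0.412, 0.911, 0.001], [-0.001, 0.001, -1.0]]
force: [0.4, -0.9, 0.6]
opening: 1.005
grasp_force: 0.0
```

View pics/crop4.png

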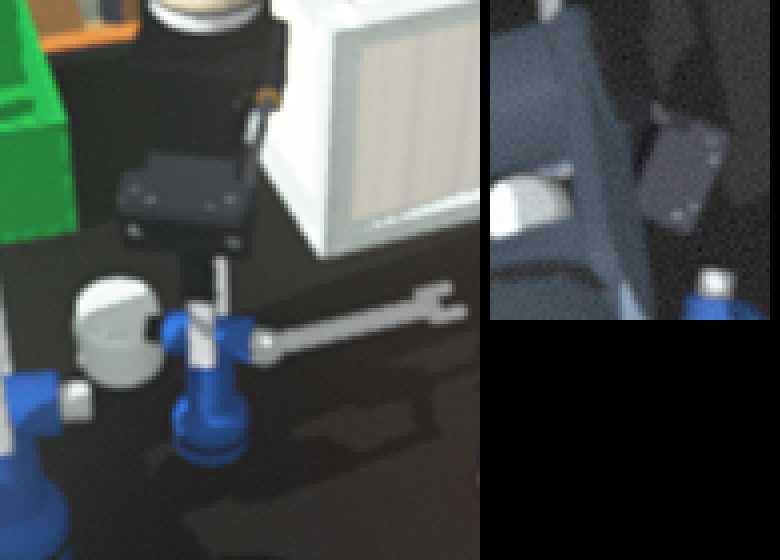

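The near finger stands over the near side bar at crop (200,280), the bail is between the fingers and contact force is zero. I'll close.

```bash
python3 -m handwheel '[{"xyz":[-1.5,0,0],"delta_rot":[0,0,0],"hand":-1},{"xyz":[-1.5,0,0],"delta_rot":[0,0,0],"hand":1},{"xyz":[-1.5,0,0],"delta_rot":[0,0,0],"hand":1},{"xyz":[-1.5,0,0],"delta_rot":[0,0,0],"hand":1},{"xyz":[-1.5,0,0],"delta_rot":[0,0,0],"hand":1}]'
python3 -m handwheel '[{"xyz":[0,0,0],"delta_rot":[0,0,0],"hand":1},{"xyz":[0,0,0],"delta_rot":[0,0,0],"hand":1},{"xyz":[0,0,0],"delta_rot":[0,0,0],"hand":1},{"xyz":[0,0,0],"delta_rot":[0,0,0],"hand":1},{"xyz":[0,0,0],"delta_rot":[0,0,0],"hand":1}]'
```

```text
time_s: 2.8
position: [0.4487, 0.2415, 0.1575]
tcp_rot: [[-0.911, 0.413, 0.001], [0.413, 0.911, 0.001], [-0.0, 0.001, -1.0]]
force: [-0.2, 0.6, 1.3]
opening: 0.631
grasp_force: 0.4
time_s: 3.42
position: [0.4546, 0.2439, 0.1623]
tcp_rot: [[-0.91, 0.414, 0.014], [0.414, 0.91, 0.006], [-0.011, 0.011, -1.0]]
force: [0.7, 3.2, 23.2]
opening: 0.065
grasp_force: 11.8
```

The fingers closed to about 6 mm, so the grip is not on the bars. I'll look.

```bash
python3 - <<'E'
from h import *
a=vision.capture("side")[:,:,::-1];b=vision.capture("top")[:,:,::-1]
cv2.imwrite("pics/s2.png",a);cv2.imwrite("pics/t2.png",b)
a=cv2.resize(a[80:190,250:370],None,fx=4,fy=4,interpolation=3)
b=cv2.resize(b[160:240,210:280],None,fx=4,fy=4,interpolation=3)
c=np.zeros((560,780,3),np.uint8);c[:a.shape[0],:a.shape[1]]=a;c[:b.shape[0],490:490+b.shape[1]]=b
cv2.imwrite("pics/crop5.png",c)
E
```

```text
(no output)
```

View pics/crop5.png

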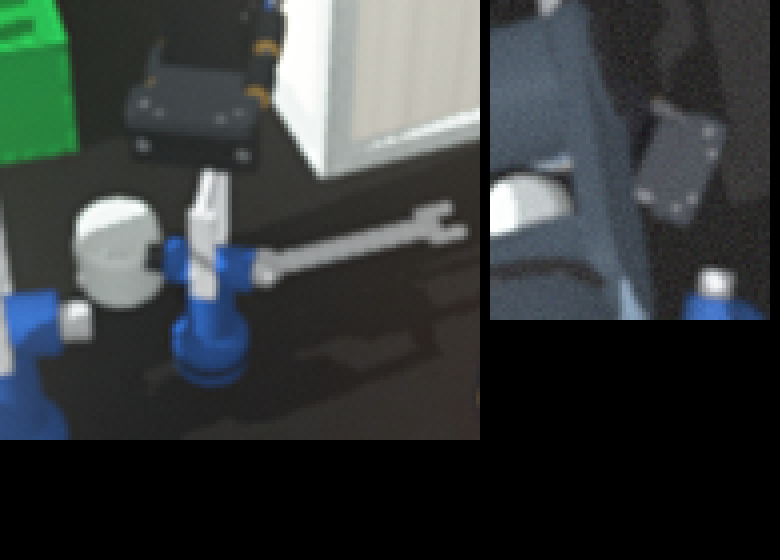

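```bash
python3 - <<'E'
from h import *
ty=np.array([.412,.911,0]);tx=np.array([-.911,.412,0]);p=np.array([.4476,.2427,.158])
for sg in(-1,1):
  for xx in(-.0095,.0095):
    for z in (.150,.2): 
        P=p+sg*.0435*ty+xx*tx;P[2]=z;q=proj("side",P);print(sg,xx,z,q,"crop4",(q-[250,60])*4)
s=bot.read_state();R=s["tcp_rot"];g=s["position"]-R[:,2]*(.062)
print("body bottom corners (now)",[((proj("side",g+R@[a,b,0])-[250,80])*4).round() for a in(-.0375,.0375) for b in(-.05,.05)])
print(s["position"],s["force"],s["opening"],s["grasp_force"])
# bail re-measured in s2 crop5 coords
C=lambda x,y:(250+x/4,80+y/4)
print("bail tops",plane("side",C(202,208),.188),plane("side",C(215,172),.188))
print("side bar bottom near",plane("side",C(203,298),.119))
E
```

```text
-1 -0.0095 0.15 [303.82854564 143.66047485] crop4 [215.31418257 334.64189941]
-1 -0.0095 0.2 [303.55679946 129.07166509] crop4 [214.22719785 276.28666038]
-1 0.0095 0.15 [296.58030263 142.84791725] crop4 [186.32121052 331.39166901]
-1 0.0095 0.2 [296.03670863 128.24712108] crop4 [184.1468345  272.98848431]
1 -0.0095 0.15 [309.07359984 121.42222809] crop4 [236.29439935 245.68891237]
1 -0.0095 0.2 [309.00265645 106.73923367] crop4 [236.01062578 186.95693467]
1 0.0095 0.15 [302.15545634 120.67331965] crop4 [208.62182537 242.69327862]
1 0.0095 0.2 [301.83728391 105.98130394] crop4 [207.34913563 183.92521578]
body bottom corners (now) [array([267., 175.]), array([290.,  71.]), array([146., 163.]), array([175.,  60.])]
[0.45506263 0.24409727 0.16261522] [ 1.36072222  3.03262868 22.76127336] 0.028064282649362438 11.849363243964035
bail tops [0.43138747 0.20360057 0.188     ] [0.44796295 0.234047   0.188     ]
side bar bottom near [0.42792928 0.19317057 0.119     ]
```

```bash
python3 - <<'E'
from h import *
a=cv2.imread("pics/s2.png");a=cv2.resize(a[100:160,270:340],None,fx=9,fy=9,interpolation=3)
a=np.clip(a.astype(float)*1.0+0,0,255); a=(255*(a/255)**.45).astype(np.uint8)
cv2.imwrite("pics/crop6.png",a)
E
```

```text
(no output)
```

View pics/crop6.png

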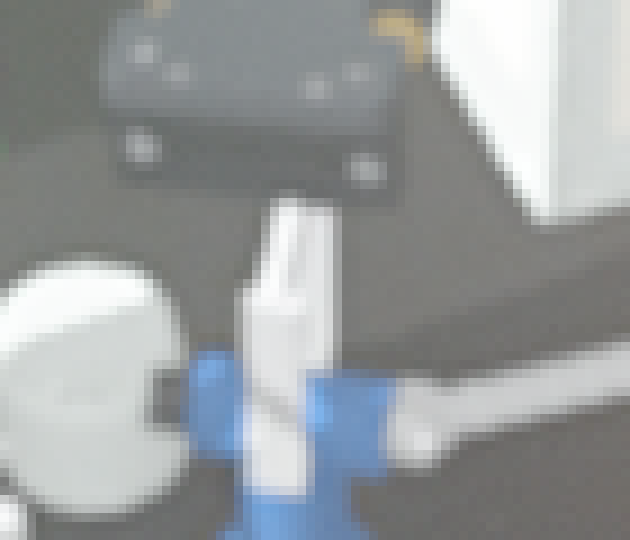

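```bash
python3 - <<'E'
from h import *
for f in("s1","s2"):
    a=cv2.cvtColor(cv2.imread(f"pics/{f}.png"),cv2.COLOR_BGR2GRAY)
    print(f,"cols 290..316, rows 112..158")
    for r in range(112,158,2): print(r,*("%3d"%v for v in a[r,290:316]))
s=bot.read_state();R=s["tcp_rot"];p=s["position"]
for x in(-.0095,.0095):
  for y in(-.016,.016): print(x,y,proj("side",p+R@[x,y,.008]),proj("side",p+R@[x,y,-.03]))
E
```

```text
s1 cols 290..316, rows 112..158
112  56  55  57  58  58  57  57  57  58  58  56  56  55  54  55  59  57  58  59  60  59  60  59  61  60  61
114  55  55  55  56  56  57  56  57  55  62  92 115 118 114  94  78  69  60  58  57  60  59  60  59  62  61
116  56  54  56  56  55  56  56  56  53  68 131 201 227 203 156 138 119  72  55  57  58  58  60  60  59  60
118  55  56  55  55  56  57  56  55  51  87 180 239 230 180 148 143 115  68  53  57  58  57  58  58  58  59
120  54  57  55  56  56  56  55  52  51 108 204 241 204 155 156 166 131  72  53  56  58  59  58  59  58  59
122  56  54  56  55  55  55  53  48  90 196 247 227 169 140 144 149 127  71  53  56  58  57  58  58  58  58
124  54  56  55  56  54  54  50  54 117 213 240 200 149 144 160 166 133  72  52  55  57  56  57  57  58  56
126  54  54  53  55  53  55  76 135 216 246 234 177 142 139 163 173 139  72  51  57  55  57  57  57  57  58
128  53  55  56  54  51  69 140 213 240 236 218 210 195 151 149 163 140  76  51  54  55  55  56  56  55  56
130  53  53  52  52  49  66 135 193 210 209 211 209 185 145 144 161 143  79  50  54  55  55  55 
[... 3511 characters left out ...]
  49  53  56  59  79 137 186 201 201 202 203 179 110  67  64  66  69  68  70  67  79 105 128 140
152  57  38  36  37  34  31  59 129 186 204 203 203 204 176 104  61  58  59  56  55  57  59  54  46  45  50
154  37  38  39  37  35  33  49  89 133 154 160 166 166 142  84  59  57  56  50  40  38  39  40  37  37  37
156  39  38  39  38  36  37  48  68  85  92  89  83  77  72  64  62  59  57  50  40  37  38  39  38  39  39
-0.0095 -0.016 [308.16413639 134.23113138] [307.88266854 123.24132656]
-0.0095 0.016 [310.07111277 125.97363914] [309.84732713 114.9484012 ]
0.0095 -0.016 [301.01522221 133.49435942] [300.53319372 122.49950291]
0.0095 0.016 [303.04156596 125.26068628] [302.62395181 114.23119265]
```

```bash
python3 -m handwheel '[{"xyz":[0,0,-10],"delta_rot":[0,0,0],"hand":1},{"xyz":[0,0,-30],"delta_rot":[0,0,0],"hand":1},{"xyz":[0,0,-60],"delta_rot":[0,0,0],"hand":1},{"xyz":[0,0,-90],"delta_rot":[0,0,0],"hand":0.5},{"xyz":[0,0,-90],"delta_rot":[0,0,0],"hand":0}]'; python3 - <<'E'
from h import *
print(bot.tip_extent)
a=vision.capture("side")[:,:,::-1];b=vision.capture("top")[:,:,::-1]
cv2.imwrite("pics/s3.png",a);cv2.imwrite("pics/t3.png",b)
a=cv2.cvtColor(a,cv2.COLOR_BGR2GRAY)
for r in range(66,158,2): print(r,*("%3d"%v for v in a[r,282:318:1]))
s=bot.read_state();R=s["tcp_rot"];p=s["position"]
for y in(-.03,.03): print(proj("side",p+R@[0,y,.008]))
print(p,s["opening"])
E
```

```text
time_s: 4.15
position: [0.4495, 0.2415, 0.2491]
tcp_rot: [[-0.911, 0.413, 0.004], [0.413, 0.911, 0.001], [-0.003, 0.002, -1.0]]
force: [0.1, -0.5, 0.0]
opening: 0.156
grasp_force: 0.0
0.008
66 134 101  73  69  70  70  71  71  69  72  72  72  73  74  73  73  73  74  75  74  75  74  74  75  75  76  75  71  65  64  64  64  64  62  62 127
68  94  74  67  69  69  70  70  70  71  71  72  71  71  72  73  73  73  74  74  75  75  76  75  75  77  76  73  68  65  66  65  64  65  63  61 132
70  68  70  68  69  70  69  71  70  71  70  72  72  73  72  72  73  73  74  74  74  75  75  75  76  76  76  75  73  69  67  65  65  62  59  61 137
72  95  88  72  68  69  70  71  70  71  72  72  71  73  72  72  73  74  75  74  73  75  73  76  75  75  76  76  75  78  77  78  79  79  68  90 199
74  75  70  71  86  99  90  75  70  70  71  72  72  72  72  73  73  73  73  75  73  74  74  74  75  77  90 102  99  81  75  75  84 109 101 102 208
76  67  68  72  88 100  85  72  70  69  70  72  71  72  74  72  74  74  74  73  79  88  92  85  77  78  88  98  92  79  75  72  80  99  88 103 213
78  63  64  65  64  64  65  
[... 5291 characters left out ...]
0 163 160 158 157 153 151 148 136 101  51  36  41  42  43  46  69 125 174 192 201 201 184 136  79  60  59  54  48  48  56  71  97 120 129 128 118
152 160 160 158 157 155 150 136 101  59  39  37  40  42  44  54  60  59  65  86 103 103  94  81  65  60  59  53  43  38  38  37  37  41  46  46  42
154 163 160 156 144 128 104  70  45  38  37  40  39  40  44  53  62  61  62  80  91  88  80  74  66  62  60  54  45  41  40  39  39  39  39  39  38
156 121 106  80  59  44  40  38  38  39  40  39  38  39  40  56  65  61  63  79  91  89  81  71  68  62  60  55  44  38  39  39  39  39  38  38  38
[300.52756272 113.45066497]
[304.55044372  98.04506879]
[0.44752443 0.24098747 0.2465769 ] 0.24026679618738062
```

```bash
python3 - <<'E'
from h import *
a=cv2.imread("pics/crop4.png")
print("crop4, each 1px orig; rows 116.., cols 290..316")
g=cv2.resize(a,None,fx=.25,fy=.25,interpolation=cv2.INTER_AREA)
for r in range(116,156,2):print(r,*("%3d"%v for v in cv2.cvtColor(g,6)[r-60,40:66]))
for r in range(126,152,2):print(r,g[r-60,50],g[r-60,48])
E
```

```text
crop4, each 1px orig; rows 116.., cols 290..316
116  41  40  41  41  43  42  42  42  42  44  44  45  47  47  50  51  52  54  54  54  48  45  46  50  55  58
118  41  40  40  40  39  39  40  41  40  40  42  39  41  40  41  41  46  47  47  46  42  43  46  52  56  58
120  40  41  41  41  41  41  42  42  41  42  43  42  42  42  42  46  67  90  94  82  58  44  46  53  57  58
122  43  43  43  43  42  41  41  42  41  42  41  42  41  40  39  39  42  49  56  52  45  41  47  55  57  56
124  53  53  54  54  47  40  40  40  38  38  39  38  41  72 118 127  87  49  42  43  44  46  49  55  56  55
126  54  53  53  53  49  42  40  39  39  38  37  34  43 102 173 194 145  72  50  54  55  54  55  55  56  55
128  52  52  53  52  49  42  40  39  40  39  40  37  37  78 158 194 154  75  49  53  54  55  55  54  55  54
130  53  52  53  53  50  44  41  40  39  41  39  38  40  83 160 196 156  76  48  53  54  53  53  54  54  53
132  50  53  52  52  49  45  40  38  40  39  38  37  38  75 143 184 158  82  50  52  53  53  53  54  52  53
134  52  50  51  52  49  44  46  50  54  53  51  42  40  71 136 181 163  86  49 
[... 793 characters left out ...]
51  35  39  39  39  68 143 193 206 218 225 204 154  86  59  59  58  52  50  55  64  86 112 121 127
152  59  36  39  40  43  42  50  67  77  83 104 118 107  86  66  61  60  55  46  40  36  38  38  37  39  45
154  37  38  39  41  40  44  49  58  58  63  75  86  84  76  70  63  60  58  51  41  38  39  39  37  39  39
126 [36 38 36] [40 39 38]
128 [41 41 39] [41 40 38]
130 [40 39 38] [39 39 38]
132 [39 39 37] [40 41 38]
134 [52 51 49] [55 55 53]
136 [184 182 179] [183 182 179]
138 [213 211 208] [172 169 167]
140 [154 153 150] [153 145 140]
142 [150 150 146] [195 193 189]
144 [199 200 195] [213 211 209]
146 [216 215 212] [207 206 202]
148 [216 215 212] [210 209 206]
150 [221 218 216] [200 194 189]
```

The evidence points to slipping off the top. The near finger in crop 4 ended at row 135, not the predicted 143, so the fingertips stand about 28 mm higher relative to the riveter than reckoned. They slid over the crossbar. The riveter has settled back upright with its base in place. I'll reopen, descend deeper in steps and check the tip row.

```bash
python3 -m handwheel '[{"xyz":[0,1,0],"delta_rot":[0,0,-0.03],"hand":-1},{"xyz":[0,1,0],"delta_rot":[0,0,-0.03],"hand":-1},{"xyz":[0,1,0],"delta_rot":[0,0,-0.03],"hand":-1},{"xyz":[0,1,0],"delta_rot":[0,0,-0.03],"hand":-1},{"xyz":[0,1,0],"delta_rot":[0,0,-0.03],"hand":-1}]'
python3 -m handwheel '[{"xyz":[0,0,0],"delta_rot":[0,0,0],"hand":-1},{"xyz":[0,0,20],"delta_rot":[0,0,0],"hand":-1},{"xyz":[0,0,50],"delta_rot":[0,0,0],"hand":-1},{"xyz":[0,0,80],"delta_rot":[0,0,0],"hand":-1},{"xyz":[0,0,90],"delta_rot":[0,0,0],"hand":-1}]'
python3 -m handwheel '[{"xyz":[0,0,8],"delta_rot":[0,0,0],"hand":-1},{"xyz":[0,0,16],"delta_rot":[0,0,0],"hand":-1},{"xyz":[0,0,24],"delta_rot":[0,0,0],"hand":-1},{"xyz":[0,0,24],"delta_rot":[0,0,0],"hand":-1},{"xyz":[0,0,24],"delta_rot":[0,0,0],"hand":-1}]'
python3 - <<'E'
from h import *
a=vision.capture("side")[:,:,::-1];cv2.imwrite("pics/s4.png",a);a=cv2.cvtColor(a,6)
for r in range(120,158,2): print(r,*("%3d"%v for v in a[r,290:312]))
s=bot.read_state();R=s["tcp_rot"];p=s["position"];print(p,s["force"],s["opening"])
for x in(-.0095,.0095): print(proj("side",p+R@[x,-.0435,.008]))
E
```

```text
time_s: 4.88
position: [0.4488, 0.2422, 0.2473]
tcp_rot: [[-0.923, 0.386, -0.0], [0.386, 0.923, -0.0], [0.0, -0.0, -1.0]]
force: [1.5, -0.4, 0.1]
opening: 0.815
grasp_force: 0.0
time_s: 5.5
position: [0.4477, 0.2419, 0.1559]
tcp_rot: [[-0.923, 0.386, -0.003], [0.386, 0.923, -0.001], [0.003, -0.002, -1.0]]
force: [0.4, 0.3, -0.6]
opening: 0.996
grasp_force: 0.0
time_s: 6.12
position: [0.4491, 0.2423, 0.1336]
tcp_rot: [[-0.923, 0.386, 0.001], [0.386, 0.923, 0.0], [-0.001, 0.0, -1.0]]
force: [-0.8, 0.1, 1.2]
opening: 1.002
grasp_force: 0.0
120  68  64  63  64  66  65  65  66  65  66  68  68  70  82  93  88  75  69  68  71  71  69
122  55  56  57  59  57  58  57  60  60  62  60  62  62  61  61  62  63  62  64  63  64  59
124  40  41  42  41  42  41  41  42  44  45  44  44  47  48  49  50  51  52  53  54  53  51
126  38  38  40  39  40  40  40  37  38  38  39  40  40  39  40  39  40  39  41  45  47  46
128  40  40  41  40  42  41  40  40  41  41  40  42  41  41  42  40  41  42  57  83  95  79
130  42  41  43  42  41  42  42  41  41  42  42  40  41  41  40  39  41  39  42  49  53  49
132  
[... 638 characters left out ...]

146 106  91  77  69  65  63  82 153 208 217 217 215 196 145  86  69  69  72  73  74  72  78
148 113  69  48  48  50  47  75 157 211 218 217 214 201 154  91  63  64  65  68  77  82  78
150 101  52  35  38  41  40  69 144 197 207 220 227 207 157  87  60  60  56  52  50  55  64
152  60  38  40  41  41  42  50  66  77  84 106 120 107  87  67  62  60  56  47  39  37  38
154  36  38  39  40  41  43  50  58  60  62  76  87  84  76  69  66  61  57  51  39  39  39
156  39  39  40  39  37  38  49  58  61  64  78  88  85  77  69  64  61  57  50  40  38  39
[0.44907477 0.24232069 0.13365771] [-0.51861368  0.20210924  0.81133802] 1.0036960335783498
[305.02368945 150.36096797]
[297.86652806 149.70396267]
```

```bash
python3 -m handwheel '[{"xyz":[0,0,0],"delta_rot":[0,0,0],"hand":1},{"xyz":[0,0,0],"delta_rot":[0,0,0],"hand":1},{"xyz":[0,0,0],"delta_rot":[0,0,0],"hand":1},{"xyz":[0,0,0],"delta_rot":[0,0,0],"hand":1},{"xyz":[0,0,0],"delta_rot":[0,0,0],"hand":1}]'
python3 -m handwheel '[{"xyz":[0,0,0],"delta_rot":[0,0,0],"hand":1},{"xyz":[0,0,0],"delta_rot":[0,0,0],"hand":1},{"xyz":[0,0,0],"delta_rot":[0,0,0],"hand":1},{"xyz":[0,0,0],"delta_rot":[0,0,0],"hand":1},{"xyz":[0,0,0],"delta_rot":[0,0,0],"hand":1}]'
```

```text
time_s: 6.8
position: [0.4492, 0.2426, 0.1335]
tcp_rot: [[-0.923, 0.386, 0.001], [0.386, 0.923, 0.001], [-0.001, 0.001, -1.0]]
force: [1.0, 1.7, -0.3]
opening: 0.619
grasp_force: 29.8
time_s: 7.42
position: [0.4491, 0.2425, 0.1335]
tcp_rot: [[-0.923, 0.386, 0.001], [0.386, 0.923, 0.001], [-0.0, 0.001, -1.0]]
force: [1.1, 3.3, 2.1]
opening: 0.619
grasp_force: 29.9
```

```bash
python3 -m handwheel '[{"xyz":[0,0,-15],"delta_rot":[0,0,0],"hand":1},{"xyz":[0,0,-40],"delta_rot":[0,0,0],"hand":1},{"xyz":[0,0,-67],"delta_rot":[0,0,0],"hand":1},{"xyz":[-7,-20,-67],"delta_rot":[0,0,0],"hand":1},{"xyz":[-20,-60,-67],"delta_rot":[0,0,-0.03],"hand":1}]'
python3 - <<'E'
from h import *
s=bot.read_state();R=s["tcp_rot"];p=s["position"];print(np.degrees(np.arctan2(R[1,1],R[0,1])))
print(R.T@(np.array([.422,-.138,.2005])-p),s["force"])
for nm,a in(("B base",(255,195)),("purple base",(375,232)),("bottle",(383,183))): print(nm,plane("side",a,.02))
E
```

```text
time_s: 8.05
position: [0.4429, 0.1787, 0.2007]
tcp_rot: [[-0.935, 0.354, -0.002], [0.354, 0.935, -0.001], [0.001, -0.002, -1.0]]
force: [0.9, -0.5, -5.2]
opening: 0.62
grasp_force: 29.8
69.2711684363014
[-0.09255755 -0.3035666   0.00062097] [ 0.93431911 -0.47896896 -5.18709113]
B base [0.2916653  0.17205711 0.02      ]
purple base [ 0.56411567 -0.03037432  0.02      ]
bottle [0.64513114 0.11907998 0.02      ]
```

```bash
python3 -m handwheel '[{"xyz":[-15,-45,0],"delta_rot":[0,0,-0.02],"hand":1},{"xyz":[-30,-95,0],"delta_rot":[0,0,-0.04],"hand":1},{"xyz":[-45,-145,0],"delta_rot":[0,0,-0.06],"hand":1},{"xyz":[-60,-195,0],"delta_rot":[0,0,-0.08],"hand":1},{"xyz":[-75,-240,0],"delta_rot":[0,0,-0.105],"hand":1}]'
python3 - <<'E'
from h import *
s=bot.read_state();R=s["tcp_rot"];p=s["position"];print(np.degrees(np.arctan2(R[1,1],R[0,1])))
print(R.T@(np.array([.422,-.138,.2005])-p),s["force"])
E
```

```text
time_s: 8.68
position: [0.4261, -0.0733, 0.2004]
tcp_rot: [[-0.966, 0.257, -0.003], [0.257, 0.966, 0.0], [0.003, -0.001, -1.0]]
force: [1.1, 0.2, -4.2]
opening: 0.619
grasp_force: 29.8
75.10507106593538
[-0.01266701 -0.06359962 -0.00014652] [ 1.06221673  0.24989892 -4.15999392]
```

```bash
python3 -m handwheel '[{"xyz":[-6,-30,0],"delta_rot":[0,0,0],"hand":1},{"xyz":[-12,-63,0],"delta_rot":[0,0,0],"hand":1},{"xyz":[-12,-63,0],"delta_rot":[0,0,0],"hand":1},{"xyz":[-12,-63,0],"delta_rot":[0,0,0],"hand":1},{"xyz":[-12,-63,0],"delta_rot":[0,0,0],"hand":1}]'
python3 - <<'E'
from h import *
a=vision.capture("side")[:,:,::-1];cv2.imwrite("pics/s5.png",a)
b=vision.capture("top")[:,:,::-1];cv2.imwrite("pics/t5.png",b)
a=cv2.resize(a[170:320,290:460],None,fx=3,fy=3,interpolation=3)
b=cv2.resize(b[120:260,330:425],None,fx=3,fy=3,interpolation=3)
c=np.zeros((450,800,3),np.uint8);c[:a.shape[0],:a.shape[1]]=a;c[:b.shape[0],514:514+b.shape[1]]=b[:,:286]
cv2.imwrite("pics/crop7.png",(255*(c/255.)**.6).astype(np.uint8))
s=bot.read_state();print(s["position"])
E
```

```text
time_s: 9.3
position: [0.4229, -0.1345, 0.2002]
tcp_rot: [[-0.966, 0.257, -0.001], [0.257, 0.966, 0.001], [0.002, 0.0, -1.0]]
force: [-0.1, 0.5, -3.4]
opening: 0.618
grasp_force: 29.9
[ 0.42333187 -0.13475873  0.20033228]
```

View pics/crop7.png

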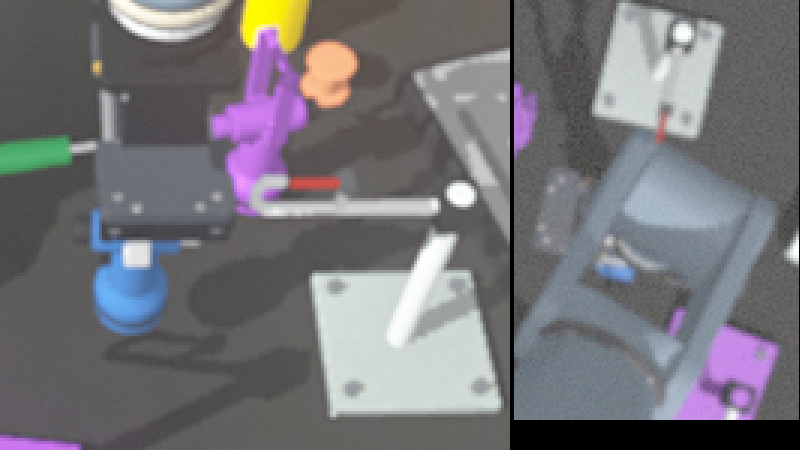

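```bash
python3 - <<'E'
from h import *
a=cv2.imread("pics/s5.png");h=cv2.cvtColor(a,cv2.COLOR_BGR2HSV)
m=cv2.inRange(h,(95,120,40),(125,255,255));m[:,:310]=0;m[:,360:]=0;m[:225]=0;m[290:]=0
p=np.argwhere(m);b=p[p[:,0]>255]
print(b.min(0),b.max(0))
uv=((b[:,1].min()+b[:,1].max())/2,b[:,0].max()-.0)
# lowest pixel = near bottom rim of base: 27 mm nearer the camera along its horizontal view direction
o,d=ray("side",uv);hd=d[:2]/np.linalg.norm(d[:2])
for z in(.06,.067,.075): print(z,plane("side",uv,z)[:2]+.027*hd)
H=np.array([.5477,-.171]);ex=np.array([.967,-.254]);ey=np.array([.254,.967])
t=bot.read_state()["position"][:2]-H;print("stand xy of tcp",t@ex,t@ey)
# gate red ends in the current view, crossbar independent check of hinge
for nm,q in(("gate tip",(290+287/3,170+183/3)),("hinge",(290+345/3,170+187/3))):
    w=plane("side",q,.2345)[:2]-H;print(nm,w@ex,w@ey)
E
```

```text
[256 321] [281 345]
0.06 [ 0.420976   -0.12848793]
0.067 [ 0.41961032 -0.13188975]
0.075 [ 0.41804953 -0.13577755]
stand xy of tcp -0.12946926649750884 0.0034557990415589623
gate tip -0.04005477845938795 -0.002162426246076144
hinge -0.0025642046596554865 -0.005909363737102387
```

```bash
python3 -m handwheel '[{"xyz":[-15,-3,0],"delta_rot":[0,0,0],"hand":1},{"xyz":[-35,-6,0],"delta_rot":[0,0,0],"hand":1},{"xyz":[-50,-6,0],"delta_rot":[0,0,0],"hand":1},{"xyz":[-60,-6,0],"delta_rot":[0,0,0],"hand":1},{"xyz":[-65,-6,0],"delta_rot":[0,0,0],"hand":1}]'
python3 -m handwheel '[{"xyz":[-10,0,0],"delta_rot":[0,0,0],"hand":1},{"xyz":[-20,0,0],"delta_rot":[0,0,0],"hand":1},{"xyz":[-30,0,0],"delta_rot":[0,0,0],"hand":1},{"xyz":[-36,0,0],"delta_rot":[0,0,0],"hand":1},{"xyz":[-36,0,0],"delta_rot":[0,0,0],"hand":1}]'
python3 - <<'E'
from h import *
H=np.array([.5477,-.171]);ex=np.array([.967,-.254]);ey=np.array([.254,.967])
t=bot.read_state()["position"][:2]-H;print("stand xy of tcp",t@ex,t@ey)
E
```

```text
time_s: 10.02
position: [0.4855, -0.1583, 0.2001]
tcp_rot: [[-0.966, 0.257, -0.0], [0.257, 0.966, 0.0], [0.0, 0.0, -1.0]]
force: [-0.7, -0.8, -4.2]
opening: 0.62
grasp_force: 29.9
time_s: 10.65
position: [0.5202, -0.1678, 0.2003]
tcp_rot: [[-0.966, 0.258, 0.0], [0.258, 0.966, -0.0], [-0.0, -0.0, -1.0]]
force: [-0.6, -0.1, -4.4]
opening: 0.616
grasp_force: 29.9
stand xy of tcp -0.027409525700356055 -0.003876328554710671
```

```bash
python3 -m handwheel '[{"xyz":[0,0,5],"delta_rot":[0,0,0],"hand":1},{"xyz":[0,0,9],"delta_rot":[0,0,0],"hand":1},{"xyz":[0,0,12],"delta_rot":[0,0,0],"hand":1},{"xyz":[0,0,14],"delta_rot":[0,0,0],"hand":1},{"xyz":[0,0,15],"delta_rot":[0,0,0],"hand":1}]'
python3 -m handwheel '[{"xyz":[0,0,1],"delta_rot":[0,0,0],"hand":1},{"xyz":[0,0,2],"delta_rot":[0,0,0],"hand":1},{"xyz":[0,0,3],"delta_rot":[0,0,0],"hand":1},{"xyz":[0,0,3],"delta_rot":[0,0,0],"hand":1},{"xyz":[0,0,3],"delta_rot":[0,0,0],"hand":1}]'
```

```text
time_s: 11.28
position: [0.5193, -0.1674, 0.1856]
tcp_rot: [[-0.966, 0.258, -0.001], [0.258, 0.966, 0.0], [0.001, 0.0, -1.0]]
force: [-1.0, 0.7, -0.2]
opening: 0.618
grasp_force: 29.9
time_s: 11.9
position: [0.5194, -0.1675, 0.1823]
tcp_rot: [[-0.966, 0.258, -0.001], [0.258, 0.966, 0.0], [0.001, 0.0, -1.0]]
force: [-3.1, 1.4, -0.1]
opening: 0.621
grasp_force: 29.8
```

```bash
python3 -m handwheel '[{"xyz":[0,0,2],"delta_rot":[0,0,0],"hand":1},{"xyz":[0,0,4],"delta_rot":[0,0,0],"hand":1},{"xyz":[0,0,5],"delta_rot":[0,0,0],"hand":1},{"xyz":[0,0,6],"delta_rot":[0,0,0],"hand":1},{"xyz":[0,0,6],"delta_rot":[0,0,0],"hand":1}]'
python3 -m handwheel '[{"xyz":[0,0,2],"delta_rot":[0,0,0],"hand":1},{"xyz":[0,0,4],"delta_rot":[0,0,0],"hand":1},{"xyz":[0,0,5],"delta_rot":[0,0,0],"hand":1},{"xyz":[0,0,6],"delta_rot":[0,0,0],"hand":1},{"xyz":[0,0,6],"delta_rot":[0,0,0],"hand":1}]'
```

```text
time_s: 12.52
position: [0.5203, -0.1678, 0.1766]
tcp_rot: [[-0.966, 0.258, 0.001], [0.258, 0.966, -0.001], [-0.001, -0.0, -1.0]]
force: [0.1, 1.4, 1.5]
opening: 0.611
grasp_force: 29.9
time_s: 13.15
position: [0.5193, -0.1676, 0.1702]
tcp_rot: [[-0.966, 0.258, -0.001], [0.258, 0.966, 0.0], [0.001, -0.0, -1.0]]
force: [-0.9, 0.6, 3.3]
opening: 0.618
grasp_force: 29.9
```

```bash
python3 -m handwheel '[{"xyz":[3,0,1],"delta_rot":[0,0,0],"hand":1},{"xyz":[6,0,1],"delta_rot":[0,0,0],"hand":1},{"xyz":[9,0,1],"delta_rot":[0,0,0],"hand":1},{"xyz":[10,0,1],"delta_rot":[0,0,0],"hand":1},{"xyz":[10,0,1],"delta_rot":[0,0,0],"hand":1}]'
python3 -m handwheel '[{"xyz":[2,0,0],"delta_rot":[0,0,0],"hand":1},{"xyz":[4,0,0],"delta_rot":[0,0,0],"hand":1},{"xyz":[6,0,0],"delta_rot":[0,0,0],"hand":1},{"xyz":[8,0,0],"delta_rot":[0,0,0],"hand":1},{"xyz":[8,0,0],"delta_rot":[0,0,0],"hand":1}]'
python3 - <<'E'
from h import *
a=vision.capture("side")[:,:,::-1];cv2.imwrite("pics/s6.png",a)
h=cv2.cvtColor(a,cv2.COLOR_BGR2HSV)
for n,im in(("now",a),("ref",cv2.imread("pics/side0.png"))):
    h=cv2.cvtColor(im,cv2.COLOR_BGR2HSV)
    m=cv2.inRange(h,(0,120,70),(8,255,255))|cv2.inRange(h,(172,120,70),(180,255,255))
    p=np.argwhere(m[215:260,370:420])[:,::-1]+[370,215]
    if len(p)>3:
        c=p.mean(0);u=np.linalg.svd(p-c)[2][0];print(n,len(p),c,p.min(0),p.max(0),np.degrees(np.arctan(u[1]/u[0])))
E
```

```text
time_s: 13.78
position: [0.5099, -0.165, 0.1691]
tcp_rot: [[-0.966, 0.258, -0.0], [0.258, 0.966, 0.0], [0.0, 0.0, -1.0]]
force: [0.7, 0.0, -3.9]
opening: 0.614
grasp_force: 29.9
time_s: 14.4
position: [0.5032, -0.1633, 0.1696]
tcp_rot: [[-0.966, 0.258, 0.002], [0.258, 0.966, -0.001], [-0.002, -0.0, -1.0]]
force: [3.5, -0.5, -5.4]
opening: 0.619
grasp_force: 29.9
ref 97 [393.94845361 230.53608247] [386 228] [403 233] -1.0886303426186272
```

```bash
python3 -m handwheel '[{"xyz":[-3,0,2],"delta_rot":[0,0,0],"hand":1},{"xyz":[-6,0,4],"delta_rot":[0,0,0],"hand":1},{"xyz":[-12,0,4],"delta_rot":[0,0,0],"hand":1},{"xyz":[-18,0,4],"delta_rot":[0,0,0],"hand":1},{"xyz":[-22,0,4],"delta_rot":[0,0,0],"hand":1}]'
python3 -m handwheel '[{"xyz":[0,0,-2],"delta_rot":[0,0,0],"hand":1},{"xyz":[0,0,-4],"delta_rot":[0,0,0],"hand":1},{"xyz":[0,0,-5],"delta_rot":[0,0,0],"hand":1},{"xyz":[0,0,-6],"delta_rot":[0,0,0],"hand":1},{"xyz":[0,0,-6],"delta_rot":[0,0,0],"hand":1}]'
```

```text
time_s: 15.08
position: [0.5242, -0.1689, 0.1654]
tcp_rot: [[-0.966, 0.258, 0.0], [0.258, 0.966, -0.0], [-0.0, -0.0, -1.0]]
force: [-0.2, 0.5, -4.4]
opening: 0.617
grasp_force: 29.9
time_s: 15.7
position: [0.5235, -0.1687, 0.1715]
tcp_rot: [[-0.966, 0.258, 0.0], [0.258, 0.966, -0.0], [-0.0, -0.0, -1.0]]
force: [0.2, -1.0, -4.5]
opening: 0.615
grasp_force: 29.9
```

Now I'll raise it in small steps until it meets the gate.

```bash
python3 -m handwheel '[{"xyz":[0,0,-0.5],"delta_rot":[0,0,0],"hand":1},{"xyz":[0,0,-1],"delta_rot":[0,0,0],"hand":1},{"xyz":[0,0,-1.5],"delta_rot":[0,0,0],"hand":1},{"xyz":[0,0,-2],"delta_rot":[0,0,0],"hand":1},{"xyz":[0,0,-2],"delta_rot":[0,0,0],"hand":1}]'
python3 -m handwheel '[{"xyz":[0,0,-0.3],"delta_rot":[0,0,0],"hand":1},{"xyz":[0,0,-0.5],"delta_rot":[0,0,0],"hand":1},{"xyz":[0,0,-0.8],"delta_rot":[0,0,0],"hand":1},{"xyz":[0,0,-1],"delta_rot":[0,0,0],"hand":1},{"xyz":[0,0,-1],"delta_rot":[0,0,0],"hand":1}]'
```

```text
time_s: 16.32
position: [0.5235, -0.1686, 0.1731]
tcp_rot: [[-0.966, 0.258, -0.0], [0.258, 0.966, 0.0], [0.0, 0.0, -1.0]]
force: [0.7, -0.4, -6.5]
opening: 0.614
grasp_force: 29.9
time_s: 16.95
position: [0.5233, -0.1685, 0.1736]
tcp_rot: [[-0.966, 0.258, -0.001], [0.258, 0.966, 0.0], [0.001, 0.0, -1.0]]
force: [1.9, -0.9, -16.1]
opening: 0.613
grasp_force: 29.9
```

It holds: an 11–12 N upward pull with no movement, and contact came at the expected gate height. I'll lower it onto the spine.

```bash
python3 -m handwheel '[{"xyz":[0,0,2],"delta_rot":[0,0,0],"hand":1},{"xyz":[0,0,5],"delta_rot":[0,0,0],"hand":1},{"xyz":[0,0,9],"delta_rot":[0,0,0],"hand":1},{"xyz":[0,0,13],"delta_rot":[0,0,0],"hand":1},{"xyz":[0,0,14],"delta_rot":[0,0,0],"hand":1}]'
python3 -m handwheel '[{"xyz":[0,0,0.5],"delta_rot":[0,0,0],"hand":1},{"xyz":[0,0,1],"delta_rot":[0,0,0],"hand":1},{"xyz":[0,0,1.5],"delta_rot":[0,0,0],"hand":1},{"xyz":[0,0,1.5],"delta_rot":[0,0,0],"hand":1},{"xyz":[0,0,1.5],"delta_rot":[0,0,0],"hand":1}]'
```

```text
time_s: 17.58
position: [0.5233, -0.1685, 0.1601]
tcp_rot: [[-0.966, 0.258, -0.001], [0.258, 0.966, 0.0], [0.001, 0.0, -1.0]]
force: [-0.1, 1.0, -4.7]
opening: 0.619
grasp_force: 29.9
time_s: 18.2
position: [0.5236, -0.1686, 0.1589]
tcp_rot: [[-0.966, 0.258, 0.0], [0.258, 0.966, -0.0], [-0.0, -0.0, -1.0]]
force: [-0.1, 1.1, -4.3]
opening: 0.618
grasp_force: 29.9
```

```bash
python3 -m handwheel '[{"xyz":[0,0,0.3],"delta_rot":[0,0,0],"hand":1},{"xyz":[0,0,0.6],"delta_rot":[0,0,0],"hand":1},{"xyz":[0,0,0.8],"delta_rot":[0,0,0],"hand":1},{"xyz":[0,0,0.8],"delta_rot":[0,0,0],"hand":1},{"xyz":[0,0,0.8],"delta_rot":[0,0,0],"hand":1}]'
```

```text
time_s: 18.82
position: [0.5236, -0.1686, 0.1581]
tcp_rot: [[-0.966, 0.258, 0.0], [0.258, 0.966, -0.0], [-0.0, -0.0, -1.0]]
force: [0.2, 0.2, -3.0]
opening: 0.619
grasp_force: 29.9
```

```bash
python3 -m handwheel '[{"xyz":[0,0,0.3],"delta_rot":[0,0,0],"hand":1},{"xyz":[0,0,0.3],"delta_rot":[0,0,0],"hand":-0.3},{"xyz":[0,0,0.3],"delta_rot":[0,0,0],"hand":-0.35},{"xyz":[0,0,0.3],"delta_rot":[0,0,0],"hand":-0.4},{"xyz":[0,0,0.3],"delta_rot":[0,0,0],"hand":-0.5}]'
python3 -m handwheel '[{"xyz":[0,0,0],"delta_rot":[0,0,0],"hand":-1},{"xyz":[0,0,0],"delta_rot":[0,0,0],"hand":-1},{"xyz":[0,0,0],"delta_rot":[0,0,0],"hand":-1},{"xyz":[0,0,0],"delta_rot":[0,0,0],"hand":-1},{"xyz":[0,0,0],"delta_rot":[0,0,0],"hand":-1}]'
```

```text
time_s: 19.45
position: [0.5237, -0.1687, 0.158]
tcp_rot: [[-0.966, 0.258, 0.0], [0.258, 0.966, -0.0], [-0.0, -0.0, -1.0]]
force: [0.1, -0.3, 0.2]
opening: 0.731
grasp_force: 0.0
time_s: 20.08
position: [0.5236, -0.1686, 0.1577]
tcp_rot: [[-0.966, 0.258, -0.0], [0.258, 0.966, 0.0], [0.0, 0.0, -1.0]]
force: [-0.4, 0.4, -0.2]
opening: 0.995
grasp_force: 0.0
```

Released. I'll go straight up, clear of everything.

```bash
python3 -m handwheel '[{"xyz":[0,0,-15],"delta_rot":[0,0,0],"hand":-1},{"xyz":[0,0,-40],"delta_rot":[0,0,0],"hand":-1},{"xyz":[0,0,-80],"delta_rot":[0,0,0],"hand":-1},{"xyz":[0,0,-120],"delta_rot":[0,0,0],"hand":-1},{"xyz":[0,0,-150],"delta_rot":[0,0,0],"hand":-1}]'
python3 -m handwheel '[{"xyz":[40,0,0],"delta_rot":[0,0,0],"hand":-1},{"xyz":[90,0,0],"delta_rot":[0,0,0],"hand":-1},{"xyz":[120,0,0],"delta_rot":[0,0,0],"hand":-1},{"xyz":[120,0,0],"delta_rot":[0,0,0],"hand":-1},{"xyz":[120,0,0],"delta_rot":[0,0,0],"hand":-1}]'
python3 -m handwheel '[{"xyz":[0,0,0],"delta_rot":[0,0,0],"hand":-1},{"xyz":[0,0,0],"delta_rot":[0,0,0],"hand":-1},{"xyz":[0,0,0],"delta_rot":[0,0,0],"hand":-1},{"xyz":[0,0,0],"delta_rot":[0,0,0],"hand":-1},{"xyz":[0,0,0],"delta_rot":[0,0,0],"hand":-1}]'
python3 - <<'E'
from h import *
a=vision.capture("side")[:,:,::-1];cv2.imwrite("pics/s7.png",a)
c=cv2.resize(a[170:320,330:480],None,fx=4,fy=4,interpolation=3)
cv2.imwrite("pics/crop8.png",(255*(c/255.)**.7).astype(np.uint8))
a2=vision.capture("side")[:,:,::-1]
print(np.abs(a2.astype(int)-a)[170:320,330:480].mean(),np.abs(a2.astype(int)-a)[170:320,0:150].mean())
E
```

```text
time_s: 20.7
position: [0.5241, -0.1689, 0.311]
tcp_rot: [[-0.966, 0.258, 0.003], [0.258, 0.966, -0.002], [-0.003, -0.001, -1.0]]
force: [0.4, -0.8, -0.3]
opening: 0.999
grasp_force: 0.0
time_s: 21.32
position: [0.4088, -0.1384, 0.3088]
tcp_rot: [[-0.966, 0.258, 0.003], [0.258, 0.966, -0.002], [-0.003, -0.001, -1.0]]
force: [0.9, -0.3, -0.3]
opening: 0.999
grasp_force: 0.0
time_s: 21.95
position: [0.4076, -0.1377, 0.3077]
tcp_rot: [[-0.966, 0.258, -0.0], [0.258, 0.966, 0.0], [0.0, 0.0, -1.0]]
force: [0.8, -0.5, -0.8]
opening: 1.001
grasp_force: 0.0
0.6977037037037037 0.7327259259259259
```

View pics/crop8.png

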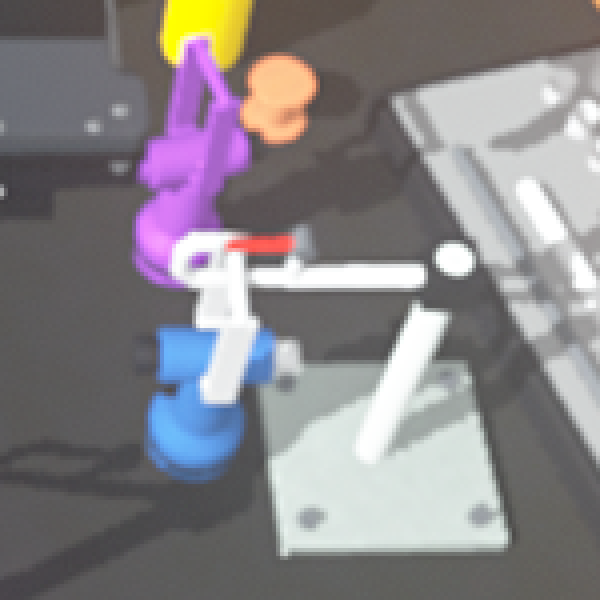

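The riveter hangs by its crossbar inside the hook: the red gate is level and shut at crop (262,243), the base at (195,440) is off the bench, and the gripper is well clear. I'll wait a moment to see that it is still, then hand in.

```bash
python3 -m handwheel '[{"xyz":[0,0,0],"delta_rot":[0,0,0],"hand":-1},{"xyz":[0,0,0],"delta_rot":[0,0,0],"hand":-1},{"xyz":[0,0,0],"delta_rot":[0,0,0],"hand":-1},{"xyz":[0,0,0],"delta_rot":[0,0,0],"hand":-1},{"xyz":[0,0,0],"delta_rot":[0,0,0],"hand":-1}]' >/dev/null
python3 -m handwheel '[{"xyz":[0,0,0],"delta_rot":[0,0,0],"hand":-1},{"xyz":[0,0,0],"delta_rot":[0,0,0],"hand":-1},{"xyz":[0,0,0],"delta_rot":[0,0,0],"hand":-1},{"xyz":[0,0,0],"delta_rot":[0,0,0],"hand":-1},{"xyz":[0,0,0],"delta_rot":[0,0,0],"hand":-1}]' | head -1
python3 - <<'E'
from h import *
from rig import workorder
r=cv2.imread("pics/s7.png").astype(int)
def c(a):
    m=cv2.inRange(cv2.cvtColor(a.astype(np.uint8),cv2.COLOR_BGR2HSV),(95,120,40),(125,255,255))[240:300,355:410]
    return np.argwhere(m).mean(0)
ok=True
for _ in range(4):
    a=vision.capture("side")[:,:,::-1]; d=np.abs(a.astype(int)-r)[215:300,355:420].mean(); print(d,c(a)-c(r)); ok&=np.abs(c(a)-c(r)).max()<.4
if ok: print(workorder.hand_in())
E
```

```text
time_s: 23.3
0.6590648567119155 [-0.00694653 -0.00116236]
0.6504374057315234 [-0.03233022 -0.05277884]
0.6606938159879336 [-0.03233022 -0.05131686]
0.6549019607843137 [0.02203188 0.00889319]
the job is handed in; nothing more can be done
None
```

The small blue riveter hangs still from the snap hook behind the shut gate, after about 12 N of upward pull on the gate, and the job is handed in; a first grasp slipped off the bail and briefly tilted the riveter, which settled back upright before the second grasp held.

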